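# Start the fan fixture's hold-down screw by the thread drop

### The arm

A 7-joint arm with a two-finger parallel gripper is mounted at the origin on a cart in front of the work surface, level with it; the furniture and walls round the work are solid. World frame = base frame: x ahead of the robot, y to its left, z up, the work surface at z = 0. Lengths are in mm, angles in rad, forces in N, time in s.
With the tool pointing down it reaches from about 400 to 875 mm from the base axis. Payload 19.3 kg.
Tool frame: the origin (TCP) lies between the finger pads; the fingertips stand 22 mm ahead of it and the grasp point (between the pads) lies 3 mm ahead of it (bot.tip_reach is the distance from the TCP to the fingertips, in mm); z points along the fingers, y is the line along which they close (so a half turn about z gives the same grasp; the last joint's range is limited). The gripper opens to 85 mm and grips with 20 to 120 N. Pads are 22 mm wide; open, the fingers measure 114 mm over their backs; the gripper's body (76 mm by 85 mm) begins 54 mm behind the grasp point. The pads swing forward as they close: fully open they stand 13 mm farther back than shut.
Start: joints at [1.252, 0.521, -0.036, 1.599, 0.021, 1.021, -0.113], TCP at [153.873, -605.754, 253.291] pointing down, gripper open.
Joint ranges: [-2.91, 2.91], [-0.3, 2.13], [-1.5, 1.42], [0.17, 2.43], [-1.26, 4.41], [0.16, 1.93], [-2.52, 2.52]. Speed limits (rad/s): [1.89, 1.89, 2.39, 2.39, 3.01, 3.01, 3.01].

### API

Orientations are given as a unit quaternion [w, x, y, z].
In Python, from plant import bot, viewer, finder gives the robot as it stands.
- The arm moves only by the tool servo_tool, never from a script. Its argument "deltas" is text: rows parted by semicolons, each of 6 numbers parted by spaces: the shift along the tool's x, y, z in m, then the turn, a rotation vector about the tool's x, y, z in degrees. A call has 1 to 20 rows; each row is the pose to reach, as a shift and turn from the pose commanded when the call began, along the tool's axes at that moment; what a row does not reach only later rows make up. A row lasts 1/8 s, in which the tool goes at most 62.5 mm and 10.7 degrees, less where a joint would pass 70% of its speed; a pose out of reach is approached as far as the arm can. A call with a gripper value outside its range is refused whole. "jaw" is the closure, from -1 (fully open) to 1 (shut), set as the call begins (left out, the last holds). The fingers move at their own pace and stop on an object; "squeeze" is the grip in N (left out, the last holds). Time passes only in rows, so rows that repeat a pose let the fingers close. It gives the time, the measured TCP pose, the force, the opening and the grip force at its end, in the units of the state.
- bot.sense(): the state, without advancing time (a new reading comes with each control period).
- viewer.snapshot(name): name is "side" or "top"; returns a dict with "color" (420x560x3 uint8, red, green, blue), "z_map" (420x560 float32, mm along the optical axis (not along the pixel's ray), 0 where there is no reading), "intrinsics" (3x3 intrinsics, pixels), "R" (3x3) and "t" (3): a world point X has camera coordinates R X + t. Camera axes: x right, y down, z forward; pixel columns grow to the right and rows downward; lengths in mm; the calibration is good to about 2 mm. A picture is of the moment at which its call begins.
- bot.hand_in(): hands the job in; it is judged then, once.
Trained networks look in the newest picture that a camera, given by its name, has taken for a name from the list of things; names that differ only in an ending like _2 or _b are one class to them, and where a whole thing is asked for, a point or a joint stands for the part that bears it (a point fixed in the world has none). Each returns a list of dicts, best first, with "p" (0 to 1); they miss things now and then, are a little off and sometimes report something else, mostly with a low value. They report only what shows in the picture. A call takes as long as a camera call.
- finder.outline_of(camera, name): "mask" (420x560 bool, what is visible of it) and "point" ([column, row] in pixels, amid what is visible of it).
The state is a dict: "t": time; "joints": joint angles; "qd": joint speeds; "tau": joint torques, N m; "tcp_pos": TCP position; "eef_rot": TCP orientation; "ft_force": force on the tool from outside, world axes, zero at the start; "torque": the same for the moment, N m; "width": finger opening in mm; "gripper_force": force on a finger pad.
Only numpy, scipy, OpenCV 4.12 (cv2) and the standard library are available. Lean on these libraries where they do the work, as an engineer would, in place of code of your own. Each camera call takes 0.05 s, during which the arm holds its last target. There are 200 camera calls.

### The job

The hold-down screw of the fan fixture stands in its boss with the thread not yet caught. Turn its knob backward (anticlockwise from above) until you feel it drop off the thread's end, then forward (clockwise) about one whole turn so that the thread is started, not tightened, and finish while still holding the knob firmly at rest in the gripper. Leave the other things on the worktop where they are.

Things in the scene. Friction and masses are not known exactly. Their poses are not given: they have to be found in the camera images.
- fixture: Fan clamping fixture, fixed: aluminium base plate 100 x 176 x 10 mm, an 80 mm black fan lying in its cradle, and a flat steel bar (top 44 mm above the worktop) across the fan along the fixture's y. The bar's -y end rests on a round boss; the hand screw stands there, its axis upright at fixture x 0, y -52 mm. Origin: centre of the underside, on the worktop; z up.
- screw: Hand screw: a round knurled dark steel knob, 44 mm diameter, 24 mm high, a small off-centre pip on top, on a 25 mm coarse-threaded shank going down into the boss. Captive: it only turns and rises or sinks on its upright axis. Origin: on the axis at the knob's underside, 78 mm above the worktop at sink = 0 (34 mm above the bar). 120 g; turns easily (0.02 N m).
- knob_mid (a point): The point on the screw's axis at half height of the knob (12 mm above its underside): where to grip, from above, at any yaw.
- turn (a joint): Angle of the screw in rad, growing forward (clockwise from above), never wrapping. 0 = where its thread comes off the end of the boss's thread. It starts at 0.6 to 2.4, resting on top of the boss's first thread. 6.28 is one turn forward of the drop. A stop lies beyond 10.
- sink (a joint): How far the screw has sunk, m (+- 0.0005); 8 mm a turn. Before the drop: 0.008*turn/6.28 (backing lifts it). Just under turn 0 it drops 8 mm by its own weight when let go, held loosely or pressed down lightly; a tight grip holds it up until released. After the drop: 0.008 + 0.008*turn/6.28, so 0.016 one turn forward; the thread then draws it down as it turns; follow it.
- spool: Bystander: loose solder spool, 56 mm diameter, 39 mm high, behind the fixture; origin under its centre.
- driver: Bystander: loose thin screwdriver, 145 mm long, 11 mm thick, lying in front of the fixture; origin at its underside.
- tin: Bystander: loose round flat tin, 68 mm diameter, 21 mm high, beside the fixture on the side away from the screw; origin under its centre.
- stick: Bystander: loose memory stick, 16 x 47 x 8 mm, behind the fixture near the screw's end; origin at its underside.
- tweezers: Bystander: loose tweezers, 122 mm long, 9 mm thick, lying beside the fixture on the screw's side; origin at its underside.

How it is judged (in metres and radians):
On the way:
1. the screw is turned back past the thread's end and has dropped (value of joint turn below 0.1 rad and value of joint sink above 0.0045 m), for 0.1 s.
At the end, for the whole second after the job is handed in: After the drop the screw has been turned forward to about one turn past the drop (turn 4.3 to 8.3 rad, two thirds to one and a third turns), it is drawn in by the thread (sink 12 to 20 mm), it is at rest, and the fingers are gripping the knob (more than 4 N) (value of joint turn between 4.3 and 8.3 rad and value of joint sink between 0.012 and 0.02 m and contact force between the fingers and screw above 4 N and velocity of joint turn between -0.1 and 0.1 rad/s); the arm keeps its last pose, push and grip.
It fails at once if the screw is turned back far past the drop (value of joint turn below -2.5 rad).
It fails at once if a bystander is pushed away (distance of any of spool, driver, tin, stick, tweezers from where it was at the start of the episode above 0.03 m).
It also fails if it takes over 67 s, if anything falls off the work surface, if the arm or the gripper's body presses on something with over 40 N, if the wrist force passes 120 N, or if a joint passes its speed limit or range.

## Working session

There is one attempt and no reset: what is moved stays moved. The work goes in short steps, Python scripts to look and compute and a tool call to move; the robot and the scene stay as the last step left them, time stands still between calls to the robot, and variables do not carry over. Pictures are saved under pics/ and viewed, at most 10 in all, crops included, and the job is handed in when it is done.

Besides the shell and the picture viewer there is one more tool, called in YAML: its name, and indented under it one key for each argument. servo_tool: Moves the arm, as the interface text tells. Its arguments: {"type":"object","properties":{"deltas":{"type":"string"},"jaw":{"type":"number"},"squeeze":{"type":"number"}},"required":["deltas"]}

```bash
mkdir -p pics; ls
cat > h.py <<'E'
import numpy as np, cv2
from plant import bot, viewer, finder
def world(s, mask):
    v,u=np.nonzero(mask&(s["z_map"]>0)); z=s["z_map"][v,u].astype(float)
    P=np.linalg.inv(s["intrinsics"])@np.c_[u,v,np.ones(len(u))].T*z
    return (s["R"].T@(P-np.array(s["t"]).reshape(3,1))).T
E
python3 - <<'E'
from h import *
print(bot.sense())
im=[]
for c in ("top","side"):
    s=viewer.snapshot(c); im.append(s["color"])
    for n in ("screw",):
        for d in finder.outline_of(c,n)[:2]:
            P=world(s,d["mask"]); print(c,n,d["p"],d["point"],len(P),np.percentile(P,[2,50,98],axis=0).round(1).tolist())
            top=P[(P[:,2]>90)]
            if len(top)>5: print(" top",len(top),np.percentile(top,[1,50,99],axis=0).round(1).tolist(), cv2.minEnclosingCircle(top[:,:2].astype(np.float32)))
    cv2.imwrite(f"pics/{c}0.png",s["color"][:,:,::-1])
E
```

```text
pics
{'t': 0.0, 'joints': array([ 1.25181339,  0.52200246, -0.03633068,  1.59999538,  0.02119374,
        1.02110349, -0.1127933 ]), 'qd': array([ 0.00022553, -0.00150412, -0.00084076, -0.00101219,  0.00069085,
       -0.00011125,  0.00027144]), 'tau': array([-7.99352856e-04, -9.27121997e+01,  1.97940476e+00, -3.69943106e+01,
        1.78453390e-02,  8.16844928e-03,  5.36215134e-05]), 'tcp_pos': array([ 153.78355341, -605.46571289,  252.73740083]), 'eef_rot': array([-5.51876983e-04,  9.92273439e-01,  1.24068955e-01, -1.05973966e-04]), 'ft_force': array([ 1.04074307, -0.11765313, -0.25238759]), 'torque': array([ 0.01867221, -0.019999  , -0.02689715]), 'gripper_force': 0.0, 'width': 85.51460953949713}
top screw 0.78 [367.6, 244.0] 725 [[477.9, -54.5, 13.2], [498.7, -30.8, 100.6], [519.1, -11.0, 104.2]]
 top 668 [[478.7, -53.4, 92.1], [498.9, -31.5, 100.8], [519.8, -10.9, 104.8]] ((499.4764709472656, -32.389522552490234), 23.01591682434082)
side screw 0.95 [298.0, 264.6] 1273 [[479.5, -55.1, 43.7], [496.8, -42.2, 91.5], [520.6, -1.7, 102.1]]
 top 671 [[479.2, -55.3, 90.3], [498.1, -40.9, 99.9], [520.9, -15.4, 102.5]] ((500.43212890625, -34.037559509277344), 23.009794235229492)
```

View pics/top0.png

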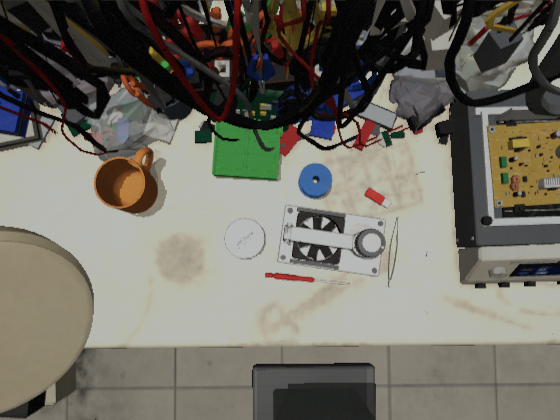

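View pics/side0.png

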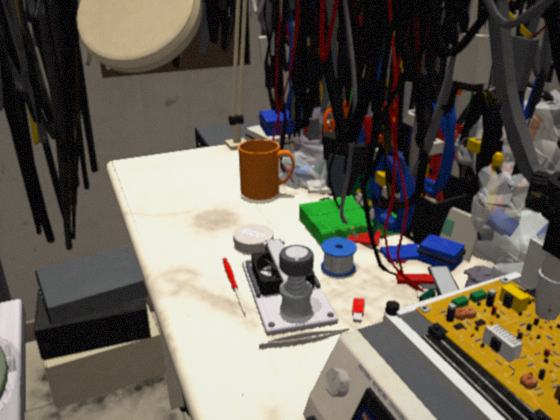

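The top view has the knob at about (370,243) and the side view at about (297,257). The tweezers lie right of the plate, and the instrument is at columns >455. Cables hang at the back. I'll check obstacle heights next.

Run:
```python
from h import *
Q=[]
for c in ("top","side"):
    s=viewer.snapshot(c); P=world(s,np.ones((420,560),bool)); Q.append(P)
    cam=-s["R"].T@s["t"]; print(c,cam.round())
P=np.vstack(Q)
xs=range(0,800,80); ys=range(-800,400,80)
print("y\\x",*xs)
for y in ys:
    r=[]
    for x in xs:
        m=(P[:,0]>=x)&(P[:,0]<x+80)&(P[:,1]>=y)&(P[:,1]<y+80)
        z=P[m,2]; lo=z[z>60]
        r.append(f"{np.percentile(z,99):.0f}/{lo.min():.0f}" if len(lo)>5 else (f"{z.max():.0f}" if len(z) else "-"))
    print(y,*[f"{a:>9}" for a in r])
```

```text
top [469. 124. 934.]
side [ 250. -577.  469.]
y\x 0 80 160 240 320 400 480 560 640 720
-800      -745      -748      -749         -         -         -         -         -         -         -
-720      -746      -747      -744         -         -         -         -         -         -         -
-640      -748      -747      -745         -         -         -         -         -         -         -
-560      -746      -747      -747         -         -         -         -         -         -         -
-480      -744      -747      -747         -         -         -         -         -         -         -
-400      -747      -746      -743         -         7    104/60    130/62   134/103    126/99    103/96
-320      -746      -746      -746         -         6    106/60    128/60   289/103    262/96    106/63
-240      -651      -649      -653         -         7    105/60    128/60    134/60    416/60    348/61
-160      -649      -331      -651         -         7        13        13   360/356    525/60    421/60
-80         -        12      -653         -         7     85/79    103/60        12    528/61    408/60
0         -        12      -653         -         8        40        50       261    540/60    377/60
80      -647         3      -652         -         6        37        50        37    531/60    415/60
160      -652      -651      -658         -         6        24        26    36/294    531/61    398/60
240      -747      -748      -749         -         6         7         7     96/60    546/60    416/60
320      -746      -748      -748   307/297   351/262   395/267    402/61    103/60    412/60    428/60
```

Run:
```python
from h import *
for c in ("top","side"):
    s=viewer.snapshot(c); P=world(s,np.ones((420,560),bool))
    m=(P[:,2]>130)&(abs(P[:,1]+33)<200)&(P[:,0]>400)
    for lo in (130,200,300,400):
        q=P[m&(P[:,2]>=lo)&(P[:,2]<lo+100)]; q=q[np.argsort(q[:,0])]
        print(c,lo,len(q),q[[5,30,100]].round().tolist() if len(q)>100 else q[:3].round().tolist())
```

```text
top 130 4350 [[588.0, -230.0, 134.0], [596.0, -229.0, 133.0], [626.0, -228.0, 135.0]]
top 200 3860 [[641.0, 35.0, 262.0], [642.0, 29.0, 269.0], [644.0, 42.0, 289.0]]
top 300 10081 [[639.0, -110.0, 357.0], [640.0, -94.0, 364.0], [641.0, -113.0, 364.0]]
top 400 7800 [[640.0, -155.0, 410.0], [641.0, -157.0, 408.0], [642.0, -141.0, 421.0]]
side 130 12464 [[589.0, -229.0, 130.0], [596.0, -229.0, 134.0], [621.0, -230.0, 133.0]]
side 200 11411 [[643.0, 34.0, 255.0], [643.0, 33.0, 256.0], [645.0, 37.0, 290.0]]
side 300 14431 [[640.0, -170.0, 398.0], [640.0, -113.0, 359.0], [641.0, -185.0, 398.0]]
side 400 1349 [[641.0, -193.0, 401.0], [641.0, -171.0, 401.0], [642.0, -158.0, 403.0]]
```

servo_tool:
  deltas: "0.0476 -0.0469 0 0 0 0;0.0953 -0.0939 0 0 0 0;0.143 -0.1408 0 0 0 0;0.1906 -0.1878 0 0 0 0;0.2383 -0.2347 0 0 0 0;0.2859 -0.2816 0 0 0 0;0.3336 -0.3286 0 0 0 0;0.3812 -0.3755 0 0 0 0;0.4289 -0.4225 0.02 0 0 0;0.4765 -0.4694 0.04 0 0 0;0.4765 -0.4694 0.06 0 0 0;0.4765 -0.4694 0.06 0 0 0;0.4765 -0.4694 0.06 0 0 0;0.4765 -0.4694 0.06 0 0 0"
  jaw: -1
  squeeze: 40

```text
t: 2.15
tcp_pos: [500.1, -34.7, 194.0]
eef_rot: [0.0, 0.992, 0.123, 0.0]
ft_force: [0.1, -0.4, -0.6]
width: 85.4
gripper_force: 0.0
```

Run:
```python
from h import *
s=bot.sense(); print(s["t"],s["joints"].round(3),s["tcp_pos"].round(1),s["eef_rot"].round(4),s["ft_force"].round(1))
```

```text
2.15 [ 0.18   0.419 -0.296  1.97   0.171  0.776 -1.538] [500.1 -34.7 194. ] [3.000e-04 9.924e-01 1.232e-01 4.000e-04] [ 0.1 -0.4 -0.6]
```

servo_tool:
  deltas: "0.0004 -0.0015 0.025 0 0 0;0.0004 -0.0015 0.05 0 0 0;0.0004 -0.0015 0.075 0 0 0;0.0004 -0.0015 0.095 0 0 0;0.0004 -0.0015 0.103 0 0 0;0.0004 -0.0015 0.103 0 0 0;0.0004 -0.0015 0.103 0 0 0"

```text
t: 3.02
tcp_pos: [500.6, -32.2, 91.1]
eef_rot: [0.0, 0.992, 0.124, 0.001]
ft_force: [0.0, 0.1, -0.2]
width: 85.5
gripper_force: 0.0
```

servo_tool:
  deltas: "0 0 0 0 0 0;0 0 0 0 0 0;0 0 0 0 0 0;0 0 0 0 0 0;0 0 0 0 0 0;0 0 0 0 0 0;0 0 0 0 0 0;0 0 0 0 0 0"
  jaw: 1
  squeeze: 30

```text
t: 4.03
tcp_pos: [500.5, -32.6, 90.6]
eef_rot: [0.0, 0.992, 0.124, 0.0]
ft_force: [1.1, -5.6, 4.7]
width: 43.4
gripper_force: 31.2
```

servo_tool:
  deltas: "0 0.0005 -0.0002 0 0 -7;0 0.0005 -0.0003 0 0 -14;0 0.0005 -0.0004 0 0 -21;0 0.0005 -0.0006 0 0 -28;0 0.0005 -0.0007 0 0 -35;0 0.0005 -0.0007 0 0 -35;0 0.0005 -0.0007 0 0 -35"

```text
t: 4.9
tcp_pos: [500.5, -32.7, 91.3]
eef_rot: [0.0, 0.91, 0.416, 0.0]
ft_force: [0.7, -4.1, 5.5]
width: 43.1
gripper_force: 31.4
```

servo_tool:
  deltas: "0 0 0 0 0 -7;0 0 0 0 0 -14;0 0 0 0 0 -21;0 0 0 0 0 -28;0 0 0 0 0 -35;0 0 0 0 0 -35;0 0 0 0 0 -35"

```text
t: 5.78
tcp_pos: [500.6, -32.7, 91.5]
eef_rot: [0.0, 0.742, 0.67, 0.0]
ft_force: [-0.9, -3.1, 12.1]
width: 43.0
gripper_force: 32.6
```

servo_tool:
  deltas: "0 0 -0.0002 0 0 -7;0 0 -0.0003 0 0 -14;0 0 -0.0004 0 0 -21;0 0 -0.0006 0 0 -28;0 0 -0.0006 0 0 -28"

```text
t: 6.4
tcp_pos: [500.6, -32.8, 91.6]
eef_rot: [0.0, 0.558, 0.83, 0.0]
ft_force: [2.5, -3.9, -0.5]
width: 43.3
gripper_force: 31.8
```

servo_tool:
  deltas: "0 0 -0.0002 0 0 -7;0 0 -0.0003 0 0 -14;0 0 -0.0003 0 0 -14"

```text
t: 6.78
tcp_pos: [500.6, -32.8, 91.8]
eef_rot: [0.0, 0.453, 0.891, 0.0]
ft_force: [3.6, -3.8, -1.6]
width: 43.0
gripper_force: 31.7
```

The vertical support force is gone and only the screw's weight remains, so it is off the thread. I'll release it.

servo_tool:
  deltas: "0 0 0 0 0 0;0 0 0 0 0 0;0 0 0 0 0 0;0 0 0 0 0 0;0 0 0 0 0 0"
  jaw: -0.3

```text
t: 7.4
tcp_pos: [500.3, -32.4, 91.9]
eef_rot: [-0.0, 0.452, 0.892, 0.0]
ft_force: [0.1, -0.9, -0.1]
width: 55.4
gripper_force: 0.0
```

Run:
```python
from h import *
b=bot.sense(); print(b["t"],b["joints"].round(3),b["tcp_pos"].round(1),b["ft_force"].round(1),b["width"])
s=viewer.snapshot("side"); P=world(s,np.ones((420,560),bool))
cv2.imwrite("pics/s1.png",cv2.resize(s["color"][180:340,220:380,::-1],(640,640)))
for d in finder.outline_of("side","screw")[:1]:
    Q=world(s,d["mask"]); print(d["p"],d["point"],len(Q),np.percentile(Q[:,2],[50,80,90,95,98]).round(1))
```

```text
7.4 [ 0.493  0.684 -0.745  2.018  0.709  0.717 -0.07 ] [500.3 -32.4  91.9] [ 0.1 -0.9 -0.1] 55.368692646331645
0.6 [303.2, 266.0] 790 [86.7 95.1 95.9 96.2 96.5]
```

View pics/s1.png

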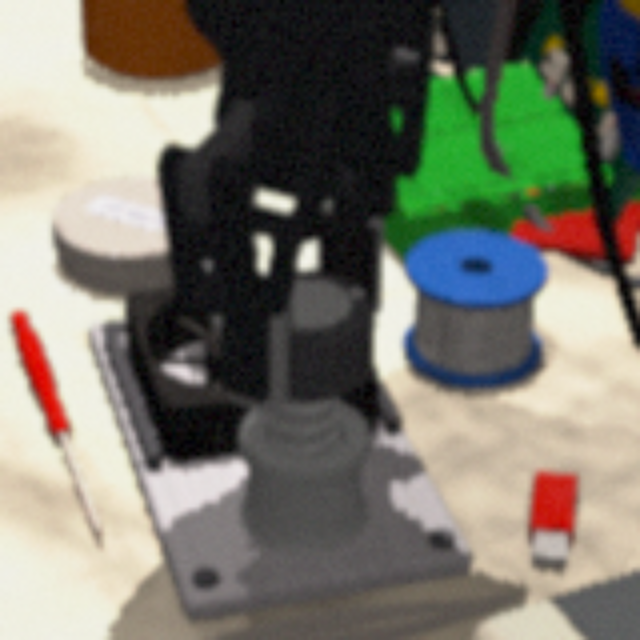

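servo_tool:
  deltas: "-0.0005 -0.0004 0.003 0 0 -10;-0.0005 -0.0004 0.006 0 0 -20;-0.0005 -0.0004 0.006 0 0 -30;-0.0005 -0.0004 0.006 0 0 -40;-0.0005 -0.0004 0.006 0 0 -50;-0.0005 -0.0004 0.006 0 0 -60;-0.0005 -0.0004 0.006 0 0 -70;-0.0005 -0.0004 0.006 0 0 -80;-0.0005 -0.0004 0.006 0 0 -90;-0.0005 -0.0004 0.006 0 0 -100;-0.0005 -0.0004 0.006 0 0 -100;-0.0005 -0.0004 0.006 0 0 -100"

```text
t: 9.0
tcp_pos: [500.2, -33.1, 85.9]
eef_rot: [-0.0, -0.391, 0.92, 0.0]
ft_force: [0.1, 0.2, 0.8]
width: 55.7
gripper_force: 0.0
```

servo_tool:
  deltas: "0 0 0 0 0 0;0 0 0 0 0 0;0 0 0 0 0 0;0 0 0 0 0 0;0 0 0 0 0 0;0 0 0 0 0 0"
  jaw: 1
  squeeze: 30

```text
t: 9.75
tcp_pos: [500.3, -33.0, 85.9]
eef_rot: [0.0, -0.393, 0.92, 0.0]
ft_force: [-1.3, -0.3, 1.8]
width: 43.0
gripper_force: 31.6
```

Run:
```python
from h import *
s=bot.sense(); print(s["t"],s["joints"].round(3),s["tcp_pos"].round(1),s["eef_rot"].round(4),s["ft_force"].round(1))
```

```text
9.75 [ 0.708  0.86  -1.096  2.01   0.99   0.938  1.45 ] [500.3 -33.   85.9] [ 0.     -0.3927  0.9197  0.    ] [-1.3 -0.3  1.8]
```

servo_tool:
  deltas: "0 0 0.0002 0 0 8;0 0 0.0004 0 0 16;0 0 0.0005 0 0 24;0 0 0.0007 0 0 32;0 0 0.0009 0 0 40;0 0 0.0011 0 0 48;0 0 0.0012 0 0 56;0 0 0.0014 0 0 64;0 0 0.0016 0 0 72;0 0 0.0018 0 0 80;0 0 0.002 0 0 88;0 0 0.0021 0 0 96;0 0 0.0022 0 0 100;0 0 0.0022 0 0 100"

```text
t: 11.5
tcp_pos: [500.3, -32.3, 83.8]
eef_rot: [-0.0, 0.451, 0.892, 0.0]
ft_force: [-0.5, 5.7, 1.2]
width: 42.7
gripper_force: 31.6
```

servo_tool:
  deltas: "0 0 0.0002 0 0 8;0 0 0.0004 0 0 16;0 0 0.0005 0 0 24;0 0 0.0007 0 0 32;0 0 0.0009 0 0 40;0 0 0.0011 0 0 48;0 0 0.0012 0 0 56;0 0 0.0014 0 0 64;0 0 0.0016 0 0 72;0 0 0.0018 0 0 80;0 0 0.002 0 0 88;0 0 0.0021 0 0 95;0 0 0.0021 0 0 95;0 0 0.0021 0 0 95"

```text
t: 13.25
tcp_pos: [501.0, -32.5, 81.8]
eef_rot: [-0.0, 0.962, 0.272, 0.001]
ft_force: [3.9, 4.7, 0.7]
width: 43.1
gripper_force: 31.6
```

Run:
```python
from h import *
s=bot.sense(); print(s["t"],s["joints"].round(3),s["tcp_pos"].round(1),s["eef_rot"].round(4),s["ft_force"].round(1),s["torque"].round(2))
```

```text
13.25 [ 0.194  0.613 -0.329  2.036  0.365  0.547 -1.414] [501.  -32.5  81.8] [-1.000e-04  9.624e-01  2.716e-01  8.000e-04] [3.9 4.7 0.7] [ 0.96 -0.78  0.03]
```

servo_tool:
  deltas: "0 0 0 0 0 0;0 0 0 0 0 0;0 0 0 0 0 0;0 0 0 0 0 0;0 0 0 0 0 -10;0 0 0 0 0 -20;0 0 0 0 0 -30;0 0 0 0 0 -40;0 0 0 0 0 -50;0 0 0 0 0 -60;0 0 0 0 0 -70;0 0 0 0 0 -80;0 0 0 0 0 -90;0 0 0 0 0 -100;0 0 0 0 0 -100"
  jaw: -0.3

```text
t: 15.12
tcp_pos: [500.1, -33.3, 81.4]
eef_rot: [-0.0, 0.413, 0.911, 0.0]
ft_force: [-0.1, -0.0, 0.5]
width: 55.8
gripper_force: 0.0
```

servo_tool:
  deltas: "0 0 0 0 0 -10;0 0 0 0 0 -20;0 0 0 0 0 -30;0 0 0 0 0 -40;0 0 0 0 0 -50;0 0 0 0 0 -60;0 0 0 0 0 -70;0 0 0 0 0 -80;0 0 0 0 0 -90;0 0 0 0 0 -95;0 0 0 0 0 -95;0 0 0 0 0 -95"

```text
t: 16.62
tcp_pos: [500.2, -33.0, 81.6]
eef_rot: [-0.0, -0.391, 0.92, -0.0]
ft_force: [0.1, -0.3, 0.9]
width: 55.2
gripper_force: 0.0
```

servo_tool:
  deltas: "0 0 0 0 0 0;0 0 0 0 0 0;0 0 0 0 0 0;0 0 0 0 0 0;0 0 0 0 0 0;0 0 0 0 0 0"
  jaw: 1
  squeeze: 30

```text
t: 17.38
tcp_pos: [500.2, -33.1, 81.6]
eef_rot: [-0.0, -0.393, 0.92, 0.0]
ft_force: [-0.9, -0.8, 1.1]
width: 43.1
gripper_force: 31.6
```

Run:
```python
from h import *
s=bot.sense(); print(s["t"],s["joints"].round(3),s["tcp_pos"].round(1),s["eef_rot"].round(4),s["ft_force"].round(1),s["torque"].round(2))
s=viewer.snapshot("side")
for d in finder.outline_of("side","screw")[:1]:
    Q=world(s,d["mask"]); print(d["p"],d["point"],len(Q),np.percentile(Q[:,2],[50,80,90,95,98]).round(1))
```

```text
17.375 [ 0.71   0.874 -1.101  2.012  1.007  0.943  1.438] [500.2 -33.1  81.6] [-0.     -0.3927  0.9197  0.    ] [-0.9 -0.8  1.1] [ 0.08  0.1  -0.01]
0.79 [295.3, 267.5] 1076 [85.5 90.7 91.4 91.8 92.2]
```

Knob top sank another 4.3 mm, which matches half a turn. Second stroke next.

servo_tool:
  deltas: "0 0 0.0002 0 0 8;0 0 0.0004 0 0 16;0 0 0.0005 0 0 24;0 0 0.0007 0 0 32;0 0 0.0009 0 0 40;0 0 0.0011 0 0 48;0 0 0.0012 0 0 56;0 0 0.0014 0 0 64;0 0 0.0016 0 0 72;0 0 0.0018 0 0 80;0 0 0.002 0 0 88;0 0 0.0021 0 0 96;0 0 0.0022 0 0 100;0 0 0.0022 0 0 100"

```text
t: 19.23
tcp_pos: [500.3, -32.3, 79.5]
eef_rot: [-0.0, 0.451, 0.892, 0.0]
ft_force: [-1.1, 5.4, 1.0]
width: 43.1
gripper_force: 31.6
```

servo_tool:
  deltas: "0 0 0.0002 0 0 8;0 0 0.0004 0 0 16;0 0 0.0005 0 0 24;0 0 0.0007 0 0 32;0 0 0.0009 0 0 40;0 0 0.0011 0 0 48;0 0 0.0012 0 0 56;0 0 0.0014 0 0 64;0 0 0.0016 0 0 72;0 0 0.0018 0 0 80;0 0 0.002 0 0 88;0 0 0.0021 0 0 95;0 0 0.0021 0 0 95;0 0 0.0021 0 0 95;0 0 0.0021 0 0 95;0 0 0.0021 0 0 95;0 0 0.0021 0 0 95"

```text
t: 21.35
tcp_pos: [501.0, -32.5, 77.5]
eef_rot: [-0.0, 0.962, 0.271, 0.001]
ft_force: [3.9, 4.8, -0.3]
width: 43.4
gripper_force: 31.6
```

Run:
```python
from h import *
s=bot.sense(); print(s["t"],s["qd"].round(3),s["tcp_pos"].round(1),s["eef_rot"].round(4),s["ft_force"].round(1),s["torque"].round(2),s["gripper_force"])
s=viewer.snapshot("side")
cv2.imwrite("pics/s2.png",cv2.resize(s["color"][180:340,220:380,::-1],(640,640)))
for d in finder.outline_of("side","screw")[:1]:
    Q=world(s,d["mask"]); print(d["p"],d["point"],len(Q),np.percentile(Q[:,2],[50,80,90,95,98]).round(1))
```

```text
21.35 [ 0.001 -0.001 -0.    -0.001  0.    -0.001  0.002] [501.  -32.5  77.5] [-2.000e-04  9.624e-01  2.715e-01  8.000e-04] [ 3.9  4.8 -0.3] [ 0.98 -0.86 -0.03] 31.58178985118866
0.97 [294.8, 270.1] 919 [82.2 86.8 87.4 87.8 88.1]
```

View pics/s2.png

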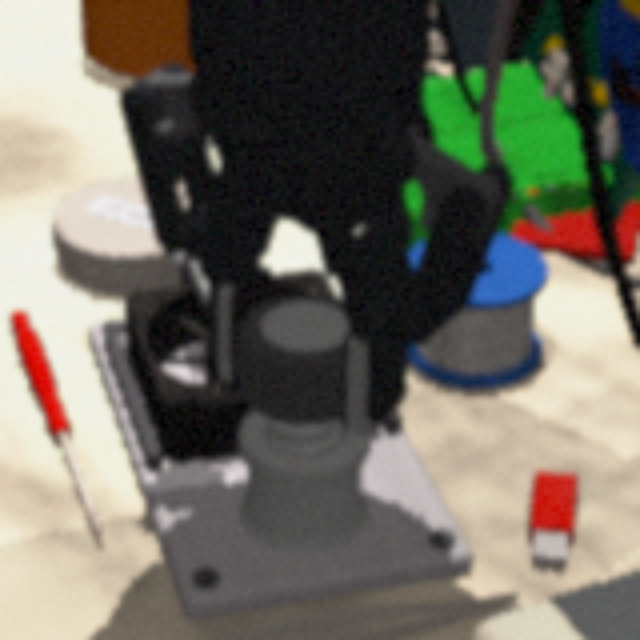

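The picture shows the knob (crop about (300,360)) held between the pads. It has sunk about 16 mm, and the bystanders in view are unmoved.

```bash
python3 -c "
from plant import bot; print(bot.hand_in())"
```

```text
the job is handed in; nothing more can be done
None
```

I backed the screw off its thread until it dropped, then turned it about one turn forward (390° turned, about 16 mm total sink by camera). I handed the job in with the knob at rest in a 31.6 N grip; the hand-in gave no verdict.

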